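Fill the vacant cup pocket and hold the electrode tweezers in that cup at the set gap

ROBOT

A 6-joint arm with a two-finger parallel gripper is mounted at the origin on the work surface; the furniture and walls round the work are solid. World frame = base frame: x ahead of the robot, y to its left, z up, the work surface at z = 0. Lengths are in m, angles in rad, forces in N, time in s.
With the tool pointing down it reaches from about 0.4 to 0.825 m from the base axis. Payload 7 kg.
Tool frame: the origin (TCP) lies on the centre line of the jaws, within the pads' length; the fingertips stand tip_reach ahead of it and the grasp point (between the pads) is the TCP (tip_reach is the distance from the TCP to the fingertips, in m); z points along the fingers, y is the line along which they close (so a half turn about z gives the same grasp; the last joint's range is limited). The gripper opens to 88 mm and grips with 3 to 60 N. Pads are 19 mm wide; open, the fingers measure 130 mm over their backs; the gripper's body (78 mm by 193 mm) begins 47 mm behind the grasp point.
Start: joints at [1.548, 0.359, 0.012, 0, -1.224, -0.288], TCP at [0.206, 0.643, 0.246] pointing down, gripper open.
Joint ranges: [-3.07, 3.07], [-1.43, 2.12], [-1.02, 1.25], [-3.03, 1.67], [-3.05, -0], [-3.03, 3.03]. Speed limits (rad/s): [2.39, 2.39, 3.01, 3.14, 3.14, 3.14].

INTERFACE

Orientations are given as [roll, pitch, yaw] about the fixed x, y, z axes, in that order (R = Rz(yaw) Ry(pitch) Rx(roll)).
In Python, from station import get_state, grab_frame, calibration, job_done, find_in, mark_of, tip_reach gives the robot as it stands.
- The arm moves only by the shell command python3 -m handwheel 'ROWS' [OPENING] [FORCE]. ROWS is JSON, a list of rows, each an object with "delta_pos": the shift along the world's x, y, z in units of 30 mm (1.0 is 30 mm), a list of three; "dr": the turn, a rotation vector about the world's x, y, z in degrees, a list of three. In form: [{"delta_pos": [tx, ty, tz], "dr": [rx, ry, rz]}, ...]. A call has 1 to 10 rows; each row shifts and turns the commanded pose from where the row before left it; what a row does not reach is not made up. A row lasts 1/10 s, in which the tool goes at most 50 mm and 8.59 degrees, less where a joint would pass 70% of its speed; a pose out of reach is approached as far as the arm can. A call is refused whole if a number of a shift passes 1 or a number of a turn 8.59, either way. A call with a gripper value outside its range is refused whole. OPENING is the closure, from -1 (fully open) to 1 (shut), set as the call begins (- or left out, the last holds). The fingers move at their own pace and stop on an object; FORCE is the grip in N (left out, the last holds). Time passes only in rows, so rows that do not move let the fingers close. It gives the time, the measured TCP pose, the force, the opening and the grip force at its end, in the units of the state.
- get_state(): the state, without advancing time (a new reading comes with each control period).
- grab_frame(name): name is "scene" or "top"; returns the picture (384x512x3 uint8, red, green, blue); there is no depth.
- calibration(name): a dict with "fx", "fy", "cx", "cy" (pixels), "k1" (the pictures are not rectified: a ray, as slopes to the right and down, at radius r is drawn at 1 + k1 r^2 times it, then the intrinsics apply), "extrinsics" (4x4, takes a point from world to camera coordinates). Camera axes: x right, y down, z forward; pixel columns grow to the right and rows downward; lengths in m; the calibration is good to about 2 mm. A picture is of the moment at which its call begins. calibration takes no time and is no camera call.
- job_done(): hands the job in; it is judged then, once.
Trained networks look in the newest picture that a camera, given by its name, has taken for a name from the list of things; names that differ only in an ending like _2 or _b are one class to them, and where a whole thing is asked for, a point or a joint stands for the part that bears it (a point fixed in the world has none). Each returns a list of dicts, best first, with "conf" (0 to 1); they miss things now and then, are a little off and sometimes report something else, mostly with a low value. They report only what shows in the picture. A call takes as long as a camera call. They do not tell look-alikes from the thing itself.
- find_in(camera, query): "location" ([column, row] in pixels, amid what is visible of it).
- mark_of(camera, query): "location" ([column, row] in pixels: a listed point, or the origin of a listed thing).
The state is a dict: "t": time; "q": joint angles; "qd": joint speeds; "joint_efforts": joint torques, N m; "eef_pos": TCP position; "ee_rot": TCP orientation; "force": force on the tool from outside, world axes, zero at the start; "moment": the same for the moment, N m; "width": finger opening in m; "gripper_force": force on a finger pad.
Only numpy, scipy, OpenCV 4.12 (cv2) and the standard library are available. Lean on these libraries where they do the work, as an engineer would, in place of code of your own. Each camera call takes 0.05 s, during which the arm holds its last target. There are 200 camera calls.

TASK

One of the four pockets of the cup holder is empty: stand the spare cup from the bench in it, fully down and upright, and leave the other cups as they are. Then take the sprung electrode tweezers from their rest and hold them, tips down, for a dry blank reading in the cup you have just added: both tips well inside it (at least a centimetre below its rim) and touching nothing, the arms squeezed so that the pointer stands at the index line of the cursor on the scale bar. Finish while still holding the tweezers there, off everything, steady at that gap, and leave the other things on the bench alone.

Things in the scene. Friction and masses are not known exactly. Their poses are not given: they have to be found in the camera images.
- holder: Fixed grey block 56 x 204 x 22 mm with four round pockets (40 mm wide at the mouth, 14 mm deep, 50 mm apart) in a row along its y axis. Origin: centre of its underside, on the bench; x across the row, z up.
- pocket0 (a point): Centre of the mouth of pocket 0, on the holder's top face, 22 mm above the bench (pockets 0 to 3 run along the holder's +y). The pocket's floor is 14 mm below it. One of the four pockets is empty, which one varies.
- pocket1 (a point): Centre of the mouth of pocket 1, on the holder's top face, 22 mm above the bench (pockets 0 to 3 run along the holder's +y). The pocket's floor is 14 mm below it. One of the four pockets is empty, which one varies.
- pocket2 (a point): Centre of the mouth of pocket 2, on the holder's top face, 22 mm above the bench (pockets 0 to 3 run along the holder's +y). The pocket's floor is 14 mm below it. One of the four pockets is empty, which one varies.
- pocket3 (a point): Centre of the mouth of pocket 3, on the holder's top face, 22 mm above the bench (pockets 0 to 3 run along the holder's +y). The pocket's floor is 14 mm below it. One of the four pockets is empty, which one varies.
- cup_a_center (a point): Centre, half-way up, of one of the three white open cups that already stand in pockets (same size as the spare cup). While seated it is 8 mm above the pocket's mouth and the cup stands out 30 mm over the holder.
- cup_b_center (a point): Centre, half-way up, of one of the three white open cups that already stand in pockets (same size as the spare cup). While seated it is 8 mm above the pocket's mouth and the cup stands out 30 mm over the holder.
- cup_c_center (a point): Centre, half-way up, of one of the three white open cups that already stand in pockets (same size as the spare cup). While seated it is 8 mm above the pocket's mouth and the cup stands out 30 mm over the holder.
- spare_cup_center (a point): Centre, half-way up, of the spare cup, upright on the bench away from the holder. White open round cup 44 mm high, 38 mm wide over its upper 31 mm, 33 mm at the foot; inside 34 mm wide, floor 3 mm thick, 20 g; rim 22 mm above this point. z: its axis. Neighbouring cups are only 12 mm apart: grasp the upper half with the fingers across the row (along the holder's x) when seating it.
- rest: Fixed grey rest that carries the tweezers: base plate 190 x 70 x 6 mm, cradle under the tweezers' housing behind, upright plate under the arms in front; both open at the top, with side lips of about 10 mm. Origin on the bench under the tweezers' grip point; x points the way their tips point. Lift the tweezers straight up out of it.
- grip (a point): Grip point of the sprung electrode tweezers, midway between their steel arms, half-way up; 52 mm above the bench on the rest. x along the arms to the tips, y across (squeeze this way), z up. Two black ribbed grip plates, 36 mm long (x), 15 mm high: outer faces at y = +14 mm (fixed arm) and -20.5 mm at rest, -14 mm with the arms parallel (moving arm). Free below down to 6 mm above the bench. 73 g.
- squeeze (a joint): Hinge of the moving arm (-y side), rad: 0 at rest (tips 26 mm apart inside), 0.09 arms parallel (13 mm apart); grows as squeezed, stop at 0.165. The hinge is 72 mm behind the grip point, the tips 140 mm ahead of the hinge. Sprung open, 8 N m per rad: holding the grip plates takes about 6 N at 0.055, 14 N at 0.125.
- tip_fixed (a point): Lower end of the fixed arm's down-turned blade, at x = +68.5, y = +7.75, z = -37 mm from the grip point. Blades are 7 mm wide (x), 2.5 mm thick; the arms' underside is 32 mm above this point. Behind the grip point (x = -69 to -119 mm) is the grey housing, 28 mm wide, 18 mm high, level with the arms.
- tip_moving (a point): Lower end of the moving arm's down-turned blade (at x = +68.5, y = -7.75, z = -37 mm from the grip point when the arms are parallel; moves to -y as they spring open).
- pointer (a point): Small upright dark pointer on top of the moving arm, just ahead of the scale bar (x = +44.5 mm from the grip point); it goes towards the fixed arm (+y) as the arms are squeezed.
- index (a point): Front end of the white index line on the black cursor, a clip 12.5 x 6 mm on the aluminium scale bar that bridges the arms 36 mm ahead of the grip point. It marks the wanted gap: the pointer must come to the same y (in the tweezers' frame) as this line. The frame is parallel to the grip's.
- cursor (a joint): Position of the cursor along the scale bar in m, towards the fixed arm: 0 is where the pointer stands with squeeze = 0.09; at other values the wanted squeeze is 0.09 + cursor / 0.1165. Held by friction, set differently every time.
- stapler: Bystander: stapler at the back of the bench, 138 x 34 x 47 mm.
- lab_timer: Bystander: flat white timer, 70 x 62 x 19 mm.
- note_pad: Bystander: note pad, 76 x 76 x 16 mm.
- marker_black: Bystander: black marker pen lying on the bench, 138 x 11 x 12 mm.
- ball_pen: Bystander: blue ball pen lying across, beyond the rest, 142 x 9 x 10 mm.
There are look-alikes about, which are no part of the job. What is shaped like the part that bears cup_c_center but green or red is not meant.

How it is judged:
On the way, in this order (a step that is already met when the one before it is completed fails the run):
1. the spare cup stands fully down in the empty pocket and is let go (((horizontal distance between spare_cup_center and pocket0 below 0.004 m and z of spare_cup_center in the frame of pocket0 below 0.0105 m) or (horizontal distance between spare_cup_center and pocket1 below 0.004 m and z of spare_cup_center in the frame of pocket1 below 0.0105 m) or (horizontal distance between spare_cup_center and pocket2 below 0.004 m and z of spare_cup_center in the frame of pocket2 below 0.0105 m) or (horizontal distance between spare_cup_center and pocket3 below 0.004 m and z of spare_cup_center in the frame of pocket3 below 0.0105 m)) and angle between spare_cup_center's own z axis and vertical below 0.08 rad and contact force between the fingers and spare_cup below 0.1 N), for 0.2 s.
2. the tweezers are lifted off their rest (height (world z) of grip above 0.062 m and contact force between tweezers and rest below 0.1 N and contact force between the fingers and tweezers above 1 N), for 0.2 s.
At the end, for the whole second after the job is handed in: Spare cup upright in the empty pocket (4 mm of its centre, fully down to 2.5 mm), other cups moved under 6 mm; tweezers held still by the gripper, touching no cup, holder or rest; both tips inside the spare cup, 8 mm or more below its rim; pointer within 1.5 mm of the index line (all of step 1 and distance of each of cup_a_center, cup_b_center, cup_c_center from where it was at the start of the episode below 0.006 m and angle between each of cup_a_center, cup_b_center, cup_c_center's own z axis and vertical below 0.08 rad and horizontal distance between each of tip_fixed, tip_moving and spare_cup_center below 0.017 m and z of each of tip_fixed, tip_moving in the frame of spare_cup_center below 0.014 m and y of pointer in the frame of index between -0.0015 and 0.0015 m and value of joint squeeze above 0.035 rad and contact force between the fingers and tweezers above 1 N and linear speed of tweezers below 0.015 m/s and velocity of joint squeeze between -0.05 and 0.05 rad/s and contact force between tweezers and cup_a below 0.1 N and contact force between tweezers and cup_b below 0.1 N and contact force between tweezers and cup_c below 0.1 N and contact force between tweezers and spare_cup below 0.1 N and contact force between tweezers and holder below 0.1 N and contact force between tweezers and rest below 0.1 N); the arm keeps its last pose, push and grip.
It fails at once if a cup that was already in the holder is pulled out or knocked over (distance of any of cup_a_center, cup_b_center, cup_c_center from where it was at the start of the episode above 0.015 m).
It fails at once if the tweezers are pressed hard against a cup or the holder (contact force between tweezers and cup_a above 8 N or contact force between tweezers and cup_b above 8 N or contact force between tweezers and cup_c above 8 N or contact force between tweezers and spare_cup above 8 N or contact force between tweezers and holder above 8 N).
It fails at once if a bystander is pushed away (distance of any of stapler, lab_timer, note_pad, marker_black, ball_pen from where it was at the start of the episode above 0.03 m).
It also fails if it takes over 56 s, if anything falls off the work surface, if the arm or the gripper's body presses on something with over 40 N, if the wrist force passes 120 N, or if a joint passes its speed limit or range.

## Working session

There is one attempt and no reset: what is moved stays moved. The work goes in short steps, Python scripts to look and compute and a shell command to move; the robot and the scene stay as the last step left them, time stands still between calls to the robot, and variables do not carry over. Pictures are saved under pics/ and viewed, at most 10 in all, crops included, and the job is handed in when it is done.

```bash
ls; mkdir -p pics
cat > h.py <<'E'
import numpy as np, cv2
from station import *
def ray(cam,px):
    c=calibration(cam);E=np.array(c["extrinsics"]);d=np.array([(px[0]-c["cx"])/c["fx"],(px[1]-c["cy"])/c["fy"]])
    u=d.copy()
    for _ in range(20): u=d/(1+c["k1"]*(u@u))
    R,t=E[:3,:3],E[:3,3]
    return -R.T@t, R.T@np.array([u[0],u[1],1.])
def onz(cam,px,z):
    o,d=ray(cam,px); return o+d*(z-o[2])/d[2]
def proj(cam,P):
    c=calibration(cam);E=np.array(c["extrinsics"]);p=E[:3,:3]@np.array(P)+E[:3,3];u=p[:2]/p[2];u=u*(1+c["k1"]*(u@u))
    return np.array([u[0]*c["fx"]+c["cx"],u[1]*c["fy"]+c["cy"]])
def save(cam,name,crop=None,s=1):
    im=cv2.cvtColor(grab_frame(cam),cv2.COLOR_RGB2BGR)
    if crop: im=im[crop[1]:crop[3],crop[0]:crop[2]]
    cv2.imwrite("pics/"+name,cv2.resize(im,None,fx=s,fy=s,interpolation=cv2.INTER_CUBIC))
E
python3 - <<'E'
from h import *
print(tip_reach, get_state())
for c in("scene","top"):
    save(c,c+"0.png",s=1.5); k=calibration(c);print(c,{a:k[a] for a in k if a!="extrinsics"},np.round(ray(c,(256,192)),3).tolist())
Z=dict(holder=0,pocket0=.022,pocket1=.022,pocket2=.022,pocket3=.022,cup_a_center=.03,spare_cup_center=.022,rest=0,grip=.052,tip_fixed=.015,tip_moving=.015,pointer=.06,index=.06)
for q,z in Z.items():
    for c in("scene","top"):
        for r in mark_of(c,q)[:5 if 'cup' in q else 2]:
            print(q,c,round(r["conf"],2),np.round(r["location"],1),np.round(onz(c,r["location"],z),4))
E
```

```text
pics
0.019 {'t': 0.0, 'q': array([ 1.54810393e+00,  3.59383398e-01,  1.10321885e-02, -3.80518501e-04,
       -1.22410758e+00, -2.88087765e-01]), 'qd': array([-0.00052831,  0.00226783, -0.00019626, -0.0002702 ,  0.00064445,
        0.00034056]), 'joint_efforts': array([-4.82042105e-04, -5.82721674e+01,  2.93047446e+01,  6.99722752e+00,
        6.70033711e-03, -1.58403782e-04]), 'eef_pos': array([0.20629637, 0.64219826, 0.24460785]), 'ee_rot': array([ 3.13989706e+00, -1.29420167e-04, -3.10909642e-01]), 'force': array([-0.23868123,  0.53816643,  0.37267921]), 'moment': array([-0.05299974, -0.04492941, -0.00369801]), 'gripper_force': 0.0, 'width': 0.08768312232274848}
scene {'fx': 440.32568718068694, 'fy': 440.32568718068694, 'cx': 260.93519849776806, 'cy': 191.29273298590894, 'k1': -0.1478466608302981} [[0.058, -0.645, 0.668], [0.52, 0.589, -0.618]]
top {'fx': 379.4410052765219, 'fy': 379.4410052765219, 'cx': 261.9529858147695, 'cy': 188.7806414746507, 'k1': -0.06348954819047795} [[0.413, -0.087, 0.891], [0.184, 0.022, -0.983]]
holder scene 0.8 [257.4 203.2] [ 0.5943 -0.0422  0.    ]
ho
[... 1487 characters left out ...]
7  0.052 ]
grip top 0.63 [337.7 234.9] [ 0.4756 -0.2499  0.052 ]
grip top 0.27 [362.1 137.3] [ 0.7019 -0.3134  0.052 ]
tip_fixed scene 0.93 [300.7 251.6] [ 0.5395 -0.2321  0.015 ]
tip_fixed top 0.82 [324.6 204.7] [ 0.5485 -0.2282  0.015 ]
tip_fixed top 0.24 [209.1 183.9] [0.5957 0.0435 0.015 ]
tip_moving scene 0.62 [312.9 257.5] [ 0.5448 -0.2607  0.015 ]
tip_moving top 0.72 [337.3 205. ] [ 0.548 -0.258  0.015]
tip_moving top 0.55 [324.9 207.3] [ 0.5424 -0.2288  0.015 ]
pointer scene 0.8 [308.6 246.5] [ 0.5272 -0.2621  0.06  ]
pointer top 0.51 [339.3 210.7] [ 0.5284 -0.2533  0.06  ]
index scene 0.57 [300.6 243.4] [ 0.5224 -0.2454  0.06  ]
index top 0.28 [358.1 138.2] [ 0.6968 -0.3019  0.06  ]
```

View pics/scene0.png

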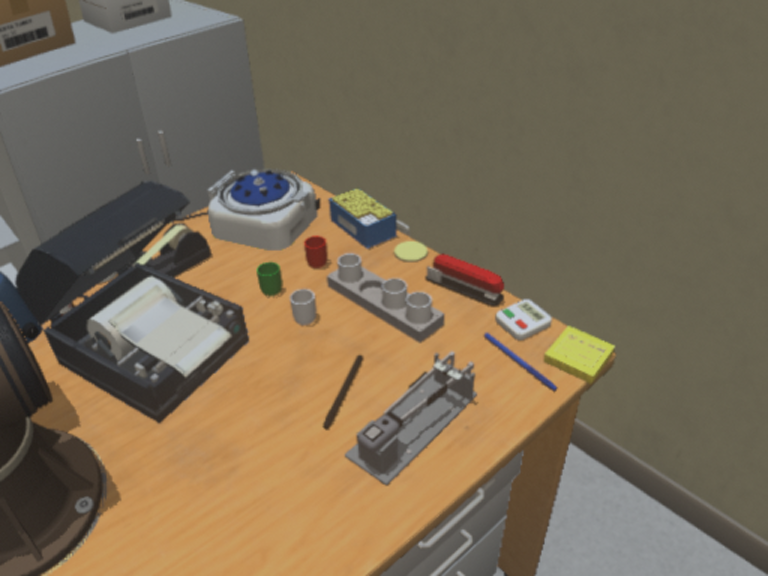

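View pics/top0.png

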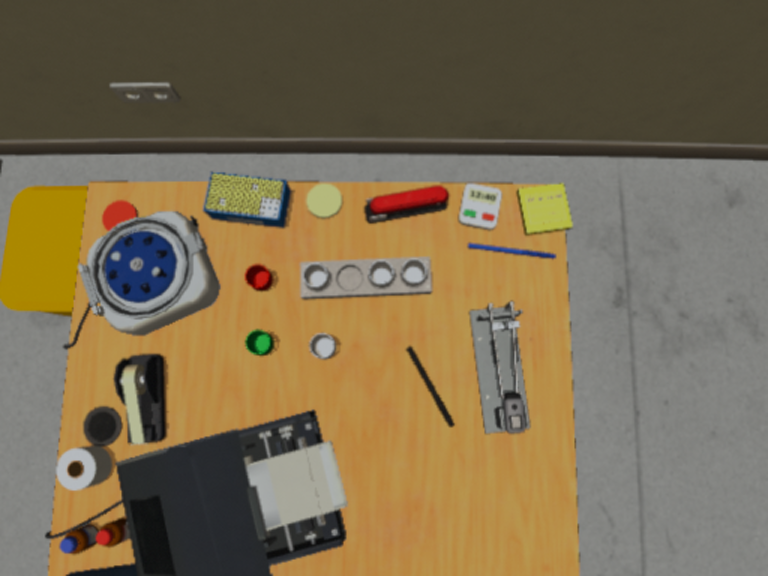

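The top view shows the holder with cups at (316,275), (381,273), (413,272) and an empty pocket at (349,277). The spare cup is at (323,346) and the tweezers at (500,370), all in 1.5x pixels. Next I take close crops.

Run:
```python
from h import *
im=cv2.cvtColor(grab_frame("top"),cv2.COLOR_RGB2BGR)
a=cv2.resize(im[165:245,195:295],None,fx=5,fy=5,interpolation=cv2.INTER_CUBIC)
b=cv2.resize(im[195:295,305:360],None,fx=5,fy=5,interpolation=cv2.INTER_CUBIC)
o=np.zeros((500,780,3),np.uint8);o[:400,:500]=a;o[:500,505:780]=b
cv2.imwrite("pics/m1.png",o)
```

```text
(no output)
```

View pics/m1.png

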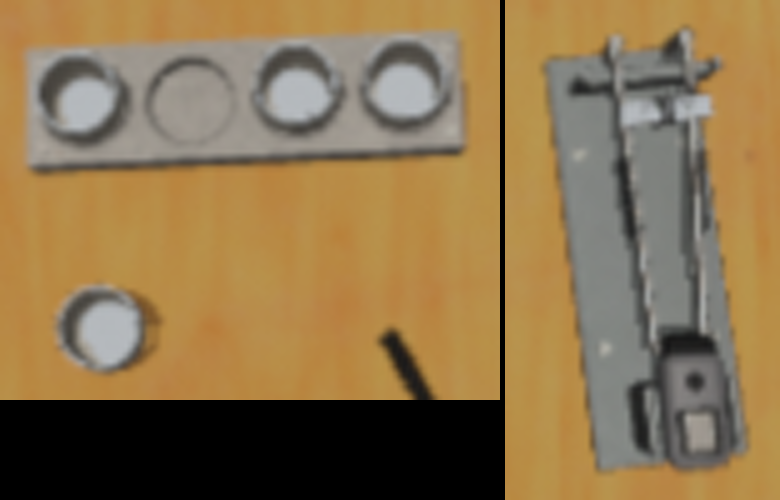

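The crop shows the empty pocket's mouth centred at (191,101), seated cup rims at (82,98), (298,88) and (406,84), and the spare's rim at (101,328). The rest plate runs from (600,468) to (547,62), and the moving arm is the right one.

Run:
```python
from h import *
def A(p,z,ox=195,oy=165): return onz("top",((p[0]+.5)/5-.5+ox,(p[1]+.5)/5-.5+oy),z)[:2].round(4)
def B(p,z): return A((p[0]-505,p[1]),z,305,195)
print("pocket",A((191.5,101),.022),"spare rim",A((101,328),.044))
for p in((82,98),(298,88),(406,84)): print("cup",A(p,.052))
c=[A(p,.022) for p in((28,47),(458,32),(463,148),(32,162))];print("holder",np.mean(c,0),c)
print("rest",B((547,62),.006),B((600,468),.006),B((745,450),.006))
print("fixed arm",B((615,45),.06),B((654,345),.06),"moving",B((685,40),.06),B((703,330),.06))
print("housing",B((660,455),.061),B((728,455),.061),B((662,350),.061),B((722,340),.061))
for q,z in(("holder",0),("spare_cup_center",.022),("rest",0),("grip",.052)):
  P=[]
  for cam in("scene","top"):
    r=mark_of(cam,q)
    if r: P.append(ray(cam,r[0]["location"]))
  if len(P)==2:
    (o1,d1),(o2,d2)=P;s=np.linalg.lstsq(np.c_[d1,-d2],o2-o1,rcond=None)[0];print(q,(o1+d1*s[0]).round(4),(o2+d2*s[1]).round(4))
```

```text
pocket [ 0.5926 -0.0135] spare rim [0.4842 0.0226]
cup [0.5873 0.0336]
cup [ 0.5928 -0.0641]
cup [ 0.5951 -0.1129]
holder [ 0.594775 -0.03855 ] [array([0.6179, 0.0644]), array([ 0.6269, -0.1383]), array([ 0.5714, -0.1405]), array([0.5629, 0.0602])]
rest [ 0.5442 -0.2022] [ 0.3579 -0.2238] [ 0.3662 -0.2902]
fixed arm [ 0.544  -0.2255] [ 0.4132 -0.2397] moving [ 0.5465 -0.2567] [ 0.4197 -0.2611]
housing [ 0.3669 -0.2411] [ 0.367  -0.2702] [ 0.4111 -0.2429] [ 0.4155 -0.269 ]
holder [ 0.6    -0.0357 -0.0072] [ 0.5943 -0.0316 -0.0081]
spare_cup_center [0.484  0.0264 0.014 ] [0.4844 0.0262 0.014 ]
rest [ 0.4726 -0.2381  0.0051] [ 0.4734 -0.2387  0.0053]
grip [ 0.4766 -0.2468  0.0612] [ 0.4752 -0.2458  0.0609]
```

```bash
python3 - <<'E'
from h import *
a=ray("scene",(245/1.5,310/1.5));b=ray("top",(315/1.5,413/1.5))
s=np.linalg.lstsq(np.c_[a[1],-b[1]],b[0]-a[0],rcond=None)[0];print((a[0]+a[1]*s[0]).round(3),(b[0]+b[1]*s[1]).round(3))
E
R='{"delta_pos":[0.7,-1,0.2],"dr":[0,0,-3.5]}'
python3 -m handwheel '[{"delta_pos":[0.7,-1,0.2],"dr":[0,0,-3.5]},{"delta_pos":[0.7,-1,0.2],"dr":[0,0,-3.5]},{"delta_pos":[0.7,-1,0.2],"dr":[0,0,-3.5]},{"delta_pos":[0.7,-1,0.2],"dr":[0,0,-3.5]},{"delta_pos":[0.7,-1,0.2],"dr":[0,0,-3.5]},{"delta_pos":[0.7,-1,0.2],"dr":[0,0,-3.5]},{"delta_pos":[0.7,-1,0.2],"dr":[0,0,-3.5]},{"delta_pos":[0.7,-1,0.2],"dr":[0,0,-3.5]},{"delta_pos":[0.7,-1,0.2],"dr":[0,0,-3.5]},{"delta_pos":[0.7,-1,0.2],"dr":[0,0,-3.5]}]' -1 10
```

```text
[0.386 0.026 0.071] [0.386 0.026 0.071]
t: 2.85
eef_pos: [0.417, 0.3413, 0.3061]
ee_rot: [-3.141, 0.0, -0.924]
force: [0.5, 0.9, 0.6]
width: 0.0878
gripper_force: 0.0
```

```bash
python3 -m handwheel '[{"delta_pos":[0.22,-1,0],"dr":[0,0,-3.5]},{"delta_pos":[0.22,-1,0],"dr":[0,0,-3.5]},{"delta_pos":[0.22,-1,0],"dr":[0,0,-3.5]},{"delta_pos":[0.22,-1,0],"dr":[0,0,-3.5]},{"delta_pos":[0.22,-1,-0.5],"dr":[0,0,-3.5]},{"delta_pos":[0.22,-1,-1],"dr":[0,0,-3.5]},{"delta_pos":[0.22,-1,-1],"dr":[0,0,-3.5]},{"delta_pos":[0.22,-1,-1],"dr":[0,0,-3.5]},{"delta_pos":[0.22,-1,-1],"dr":[0,0,-3.5]},{"delta_pos":[0.22,-1,-1],"dr":[0,0,-3]}]' && python3 -m handwheel '[{"delta_pos":[0.1,-0.6,-0.3],"dr":[0,0,0]},{"delta_pos":[0,0,0],"dr":[0,0,0]}]'
python3 - <<'E'
from h import *
s=get_state();print(s["eef_pos"],s["ee_rot"],s["q"].round(2))
save("scene","s2.png",(150,130,290,230),5)
E
```

```text
t: 3.85
eef_pos: [0.4827, 0.0414, 0.1399]
ee_rot: [-3.14, 0.0, -1.526]
force: [0.5, 0.6, 0.2]
width: 0.0876
gripper_force: 0.0
t: 4.05
eef_pos: [0.4844, 0.0224, 0.1298]
ee_rot: [3.138, -0.001, -1.527]
force: [-1.0, 0.6, 0.3]
width: 0.088
gripper_force: 0.0
[0.48438802 0.02239105 0.12978604] [ 3.13807978e+00 -1.33597245e-03 -1.52656375e+00] [ 0.45  0.16 -0.55 -0.   -0.86 -0.41]
```

View pics/s2.png

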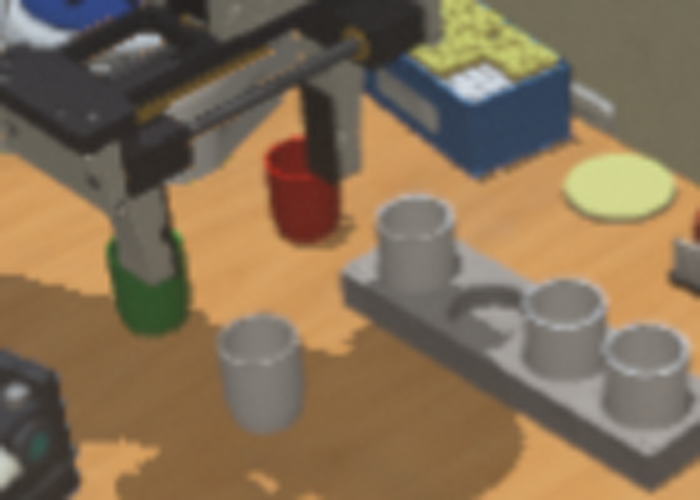

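The scene crop shows the spare cup's rim centred at (260,343) and seated rims at (415,220), (565,305) and (646,352). The gripper is above the spare cup.

Run:
```python
from h import *
A=lambda p,z: onz("scene",((p[0]+.5)/5-.5+150,(p[1]+.5)/5-.5+130),z)[:2].round(4)
print(A((260,342),.044),[A(p,.052) for p in((415,220),(565,305),(646,352))])
```

```text
[0.4815 0.0209] [array([0.586 , 0.0343]), array([ 0.5915, -0.0646]), array([ 0.5938, -0.1144])]
```

```bash
python3 -m handwheel '[{"delta_pos":[0,0,-0.8],"dr":[0,0,0]},{"delta_pos":[0,0,-0.8],"dr":[0,0,0]},{"delta_pos":[0,0,-0.8],"dr":[0,0,0]},{"delta_pos":[0,0,-0.5],"dr":[0,0,0]},{"delta_pos":[0,0,-0.2],"dr":[0,0,0]},{"delta_pos":[0,0,0],"dr":[0,0,0]}]' && python3 -m handwheel '[{"delta_pos":[0,0,0],"dr":[0,0,0]},{"delta_pos":[0,0,0],"dr":[0,0,0]},{"delta_pos":[0,0,0],"dr":[0,0,0]},{"delta_pos":[0,0,0],"dr":[0,0,0]},{"delta_pos":[0,0,0],"dr":[0,0,0]},{"delta_pos":[0,0,0],"dr":[0,0,0]}]' 1 8
```

```text
t: 4.7
eef_pos: [0.4856, 0.0253, 0.0386]
ee_rot: [3.141, -0.0, -1.523]
force: [0.4, -0.1, 0.8]
width: 0.0873
gripper_force: 0.0
t: 5.3
eef_pos: [0.4855, 0.0246, 0.0387]
ee_rot: [-3.141, 0.0, -1.524]
force: [-0.2, -0.3, 0.0]
width: 0.0452
gripper_force: 0.0
```

```bash
python3 -m handwheel '[{"delta_pos":[0,0,0],"dr":[0,0,0]},{"delta_pos":[0,0,0],"dr":[0,0,0]},{"delta_pos":[0,0,0],"dr":[0,0,0]},{"delta_pos":[0,0,0],"dr":[0,0,0]}]' && python3 -m handwheel '[{"delta_pos":[0,0,0.6],"dr":[0,0,0]},{"delta_pos":[0,0,0.8],"dr":[0,0,0]},{"delta_pos":[0,0,0.8],"dr":[0,0,0]},{"delta_pos":[0.7,-0.26,0],"dr":[0,0,0]},{"delta_pos":[0.7,-0.26,0],"dr":[0,0,0]},{"delta_pos":[0.7,-0.26,0],"dr":[0,0,0]},{"delta_pos":[0.7,-0.26,0],"dr":[0,0,0]},{"delta_pos":[0.7,-0.26,0],"dr":[0,0,0]},{"delta_pos":[0,0,0],"dr":[0,0,0]},{"delta_pos":[0,0,0],"dr":[0,0,0]}]'
python3 - <<'E'
from h import *
s=get_state();print(s["eef_pos"],s["ee_rot"],s["width"],s["gripper_force"])
a=cv2.cvtColor(grab_frame("scene"),cv2.COLOR_RGB2BGR)[140:220,200:300]
b=cv2.cvtColor(grab_frame("top"),cv2.COLOR_RGB2BGR)[150:220,195:295]
f=lambda i:cv2.resize(i,None,fx=4,fy=4,interpolation=cv2.INTER_CUBIC)
o=np.zeros((320,800,3),np.uint8);o[:320,:400]=f(a);o[:280,400:]=f(b);cv2.imwrite("pics/m3.png",o)
E
```

```text
t: 5.7
eef_pos: [0.4855, 0.0246, 0.0386]
ee_rot: [-3.142, -0.0, -1.524]
force: [-0.6, 0.2, 1.5]
width: 0.0384
gripper_force: 8.0
t: 6.7
eef_pos: [0.5901, -0.0146, 0.1039]
ee_rot: [3.14, -0.0, -1.525]
force: [-0.9, 0.2, -0.1]
width: 0.0382
gripper_force: 8.0
[ 0.59011566 -0.01461336  0.10385434] [ 3.14037330e+00 -7.06460159e-05 -1.52470962e+00] 0.03821959062102627 7.999871768988669
```

View pics/m3.png

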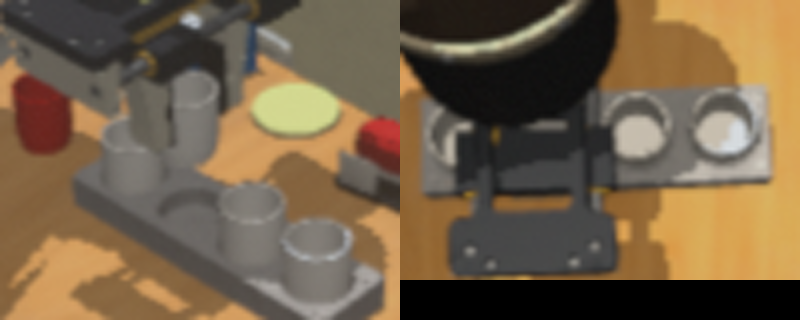

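The held cup's rim right edge is at (218,90). The empty pocket's mouth has its left edge at (157,210) and its top at about (192,187), and the arm hides it from the top camera. I check these against predictions.

Run:
```python
from h import *
th=np.linspace(0,2*np.pi,73)
def circ(x,y,z,r):
    p=np.array([proj("scene",(x+r*np.cos(t),y+r*np.sin(t),z)) for t in th]);p=(p-[200,140]+.5)*4-.5
    return "L%.0f R%.0f T%.0f B%.0f"%(p[:,0].min(),p[:,0].max(),p[:,1].min(),p[:,1].max())
for y in(-.0166,-.0146,-.0126): print("held",y,circ(.5901,y,.109,.019))
for c in((.5893,-.0152),(.5926,-.0135),(.5937,-.0135),(.591,-.0145)): print("pocket",c,circ(*c,.022,.020))
for y,x in((.034,.5867),(-.0643,.592),(-.1137,.5945)): print("cup",circ(x,y,.052,.019))
```

```text
held -0.0166 L156 R223 T70 B108
held -0.0146 L154 R221 T68 B106
held -0.0126 L151 R218 T67 B105
pocket (0.5893, -0.0152) L159 R227 T188 B230
pocket (0.5926, -0.0135) L162 R229 T185 B226
pocket (0.5937, -0.0135) L163 R230 T184 B226
pocket (0.591, -0.0145) L161 R228 T187 B228
cup L101 R165 T117 B154
cup L219 R286 T183 B224
cup L282 R351 T219 B262
```

```bash
python3 -m handwheel '[{"delta_pos":[0.03,0,-0.4],"dr":[0,0,0]},{"delta_pos":[0,0,-0.4],"dr":[0,0,0]},{"delta_pos":[0,0,-0.4],"dr":[0,0,0]},{"delta_pos":[0,0,-0.2],"dr":[0,0,0]},{"delta_pos":[0,0,-0.1],"dr":[0,0,0]},{"delta_pos":[0,0,-0.1],"dr":[0,0,0]},{"delta_pos":[0,0,0],"dr":[0,0,0]}]' && python3 -m handwheel '[{"delta_pos":[0,0,-0.1],"dr":[0,0,0]},{"delta_pos":[0,0,-0.1],"dr":[0,0,0]},{"delta_pos":[0,0,-0.1],"dr":[0,0,0]},{"delta_pos":[0,0,0],"dr":[0,0,0]},{"delta_pos":[0,0,0],"dr":[0,0,0]}]'
```

```text
t: 7.5
eef_pos: [0.5912, -0.0144, 0.0563]
ee_rot: [3.141, -0.0, -1.524]
force: [-0.0, -0.1, -0.7]
width: 0.0387
gripper_force: 8.0
t: 8.0
eef_pos: [0.592, -0.014, 0.0477]
ee_rot: [-3.14, 0.0, -1.524]
force: [2.7, 3.3, -1.2]
width: 0.0383
gripper_force: 8.0
```

```bash
python3 -m handwheel '[{"delta_pos":[0.03,0.03,-0.03],"dr":[0,0,0]},{"delta_pos":[0,0,0],"dr":[0,0,0]},{"delta_pos":[0,0,0],"dr":[0,0,0]}]' && python3 -m handwheel '[{"delta_pos":[0,0,0],"dr":[0,0,0]},{"delta_pos":[0,0,0],"dr":[0,0,0]},{"delta_pos":[0,0,0],"dr":[0,0,0]},{"delta_pos":[0,0,0],"dr":[0,0,0]}]' -1 && python3 -m handwheel '[{"delta_pos":[0,0,0.5],"dr":[0,0,0]},{"delta_pos":[0,0,1],"dr":[0,0,0]},{"delta_pos":[0,0,1],"dr":[0,0,0]},{"delta_pos":[-0.6,-0.8,0.5],"dr":[0,0,8]},{"delta_pos":[-0.6,-1,0],"dr":[0,0,8]},{"delta_pos":[-0.6,-1,0],"dr":[0,0,8]},{"delta_pos":[-0.6,-1,0],"dr":[0,0,8]},{"delta_pos":[-0.6,-1,0],"dr":[0,0,8]},{"delta_pos":[-0.5,-1,0],"dr":[0,0,8]},{"delta_pos":[-0.4,-1,0],"dr":[0,0,8]}]'
```

```text
t: 8.3
eef_pos: [0.5922, -0.0135, 0.0467]
ee_rot: [3.141, -0.0, -1.524]
force: [0.2, 1.3, 0.7]
width: 0.0381
gripper_force: 8.0
t: 8.7
eef_pos: [0.592, -0.0137, 0.0465]
ee_rot: [3.141, -0.0, -1.524]
force: [0.1, -0.3, -0.9]
width: 0.0645
gripper_force: 0.0
t: 9.7
eef_pos: [0.474, -0.2185, 0.1368]
ee_rot: [-3.142, -0.0, -0.541]
force: [0.0, -0.6, 1.0]
width: 0.0878
gripper_force: 0.0
```

```bash
python3 -m handwheel '[{"delta_pos":[0.02,-0.18,-0.2],"dr":[0,0,7.5]},{"delta_pos":[0.02,-0.18,-0.2],"dr":[0,0,7.5]},{"delta_pos":[0.02,-0.18,-0.2],"dr":[0,0,7.5]},{"delta_pos":[0.02,-0.18,-0.2],"dr":[0,0,7.5]},{"delta_pos":[0,-0.18,-0.2],"dr":[0,0,7.3]},{"delta_pos":[0,0,0],"dr":[0,0,0]},{"delta_pos":[0,0,0],"dr":[0,0,0]}]'
python3 - <<'E'
from h import *
s=get_state();print(s["eef_pos"],s["ee_rot"],s["q"].round(2))
a=cv2.cvtColor(grab_frame("scene"),cv2.COLOR_RGB2BGR)[160:320,210:350]
b=cv2.cvtColor(grab_frame("top"),cv2.COLOR_RGB2BGR)[165:295,195:360]
o=np.zeros((600,790,3),np.uint8)
o[:480,:420]=cv2.resize(a,(420,480),interpolation=cv2.INTER_CUBIC);o[:288,424:790]=cv2.resize(b,(366,288),interpolation=cv2.INTER_CUBIC);cv2.imwrite("pics/m4.png",o)
for c in("scene","top"):
  for q,z in(("grip",.052),("spare_cup_center",.03),("pointer",.06),("index",.06),("rest",0)):
    for r in mark_of(c,q)[:2]: print(c,q,round(r["conf"],2),np.round(r["location"],1),onz(c,r["location"],z)[:2].round(4))
E
```

```text
t: 10.4
eef_pos: [0.4775, -0.2445, 0.1067]
ee_rot: [-3.142, 0.0, 0.1]
force: [-0.9, 0.5, 0.3]
width: 0.0878
gripper_force: 0.0
[ 0.477463   -0.24447308  0.10666945] [-3.14152395e+00  4.21302140e-04  1.00470541e-01] [-0.11  0.27 -0.47  0.   -0.83  1.78]
scene grip 0.85 [282.  254.8] [ 0.4805 -0.2361]
scene spare_cup_center 0.46 [234.  181.8] [0.5852 0.0302]
scene pointer 0.71 [307.  246.8] [ 0.5244 -0.2604]
scene pointer 0.31 [226.8 260.6] [ 0.3905 -0.1795]
scene rest 0.64 [281.9 272.8] [ 0.4807 -0.2362]
top index 0.17 [271.7 139.4] [ 0.6918 -0.103 ]
```

View pics/m4.png

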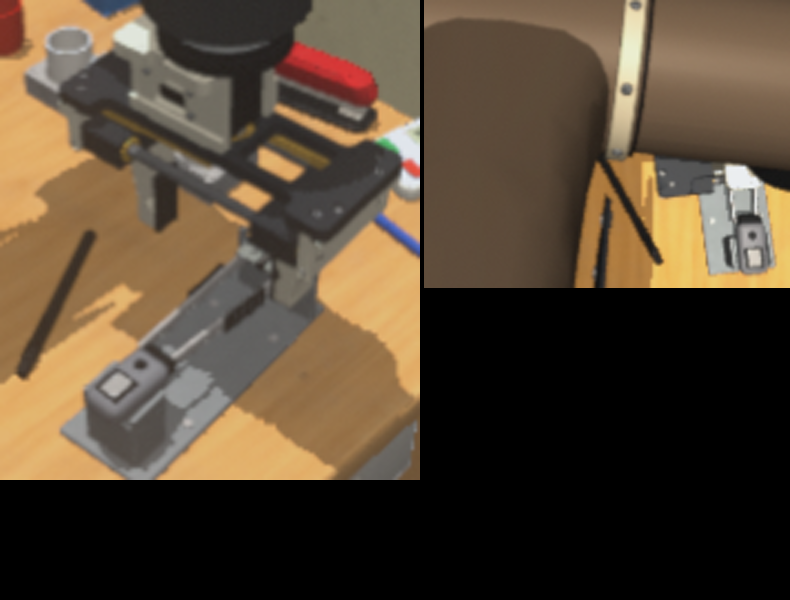

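The gripper stands over the tweezers with the grip plates between its fingers. I go down and squeeze.

```bash
python3 -m handwheel '[{"delta_pos":[-0.03,-0.03,-0.6],"dr":[0,0,0.5]},{"delta_pos":[0,0,-0.6],"dr":[0,0,0]},{"delta_pos":[0,0,-0.4],"dr":[0,0,0]},{"delta_pos":[0,0,-0.2],"dr":[0,0,0]},{"delta_pos":[0,0,0],"dr":[0,0,0]}]' && python3 -m handwheel '[{"delta_pos":[0,0,0],"dr":[0,0,0]},{"delta_pos":[0,0,0],"dr":[0,0,0]},{"delta_pos":[0,0,0],"dr":[0,0,0]},{"delta_pos":[0,0,0],"dr":[0,0,0]},{"delta_pos":[0,0,0],"dr":[0,0,0]},{"delta_pos":[0,0,0],"dr":[0,0,0]},{"delta_pos":[0,0,0],"dr":[0,0,0]},{"delta_pos":[0,0,0],"dr":[0,0,0]},{"delta_pos":[0,0,0],"dr":[0,0,0]},{"delta_pos":[0,0,0],"dr":[0,0,0]}]' 0.3 25
```

```text
t: 11.5
eef_pos: [0.4763, -0.2453, 0.0519]
ee_rot: [-3.141, 0.002, 0.113]
force: [0.5, -0.1, -0.2]
width: 0.0874
gripper_force: 0.0
t: 12.5
eef_pos: [0.4768, -0.2454, 0.0527]
ee_rot: [-3.142, -0.0, 0.113]
force: [-0.6, 0.5, 0.8]
width: 0.0309
gripper_force: 5.9
```

```bash
python3 -m handwheel '[{"delta_pos":[0,0,0.3],"dr":[0,0,0]},{"delta_pos":[0,0,0.6],"dr":[0,0,0]},{"delta_pos":[0,0,0.8],"dr":[0,0,0]},{"delta_pos":[0,0,0.8],"dr":[0,0,0]},{"delta_pos":[0,0,0],"dr":[0,0,0]},{"delta_pos":[0,0,0],"dr":[0,0,0]}]' && python3 -m handwheel '[{"delta_pos":[-0.15,-0.2,0.6],"dr":[0,0,-8.2]},{"delta_pos":[-0.15,-0.2,0.6],"dr":[0,0,-8.2]},{"delta_pos":[-0.15,-0.2,0.6],"dr":[0,0,-8.2]},{"delta_pos":[-0.15,-0.2,0.6],"dr":[0,0,-8.2]},{"delta_pos":[-0.15,-0.2,0.6],"dr":[0,0,-8.2]},{"delta_pos":[-0.15,-0.2,0.6],"dr":[0,0,-8.2]},{"delta_pos":[-0.15,-0.2,0.6],"dr":[0,0,-8.2]},{"delta_pos":[-0.15,-0.2,0.6],"dr":[0,0,-8.2]},{"delta_pos":[-0.15,-0.2,0.6],"dr":[0,0,-8.2]},{"delta_pos":[-0.15,-0.2,0.6],"dr":[0,0,-8.2]}]' && python3 -m handwheel '[{"delta_pos":[-0.15,-0.2,0.6],"dr":[0,0,-8.2]},{"delta_pos":[-0.15,-0.2,0.6],"dr":[0,0,-8.2]},{"delta_pos":[-0.15,-0.2,0.6],"dr":[0,0,-8.2]},{"delta_pos":[-0.15,-0.2,0.3],"dr":[0,0,-8.2]},{"delta_pos":[-0.15,-0.2,0],"dr":[0,0,-8.2]},{"delta_pos":[-0.15,-0.2,0],"dr":[0,0,-8.2]},{"delta_pos":[-0.15,-0.2,0],"dr":[0,0,-8.2]},{"delta_pos":[0,0,0],"dr":[0,0,0]},{"delta_pos":[0,0,0],"dr":[0,0,0]}]'
python3 - <<'E'
from h import *
s=get_state();print(s["eef_pos"],s["ee_rot"],s["q"].round(2))
p=proj("scene",s["eef_pos"]);print(p)
for q in("pointer","index","tip_fixed","tip_moving","grip"):
    for r in mark_of("scene",q)[:2]: print(q,round(r["conf"],2),np.round(r["location"],1))
x,y=int(np.clip(p[0]-55,0,402)),int(np.clip(p[1]-20,0,304));print(x,y)
save("scene","s5.png",(x,y,x+110,y+80),7)
E
```

```text
t: 13.1
eef_pos: [0.4769, -0.2453, 0.1284]
ee_rot: [3.141, -0.002, 0.113]
force: [-0.1, -0.4, -1.7]
width: 0.0308
gripper_force: 5.5
t: 14.1
eef_pos: [0.431, -0.3053, 0.3072]
ee_rot: [3.14, 0.001, -1.324]
force: [0.4, 0.2, -0.5]
width: 0.0308
gripper_force: 5.5
t: 15.0
eef_pos: [0.4001, -0.3472, 0.3698]
ee_rot: [3.14, -0.0, -2.316]
force: [-0.5, 0.3, -0.9]
width: 0.0309
gripper_force: 5.5
[ 0.40007234 -0.34723051  0.36983675] [ 3.14013178e+00 -3.33043185e-04 -2.31597899e+00] [-0.34  0.06 -0.09 -0.   -1.42 -0.4 ]
[302.54938365 155.04476725]
pointer 0.71 [307.  246.8]
pointer 0.31 [226.8 260.6]
tip_fixed 0.49 [309.  245.9]
tip_moving 0.54 [228.3 260.2]
grip 0.85 [282.  254.8]
247 135
```

View pics/s5.png

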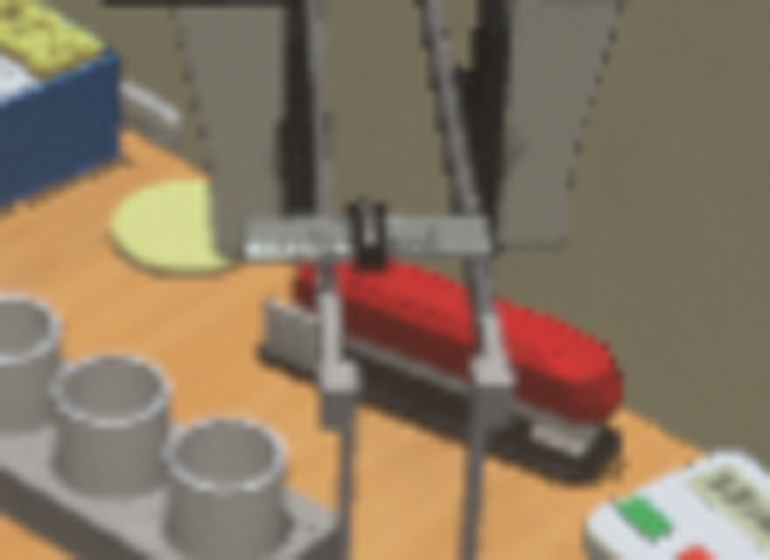

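The tips face the camera: the bar is at row 235, the black cursor with its white line at (369,235), the moving arm is on the left at (322,255), and the pointer is hard to make out. I ask the networks on this fresh frame and zoom in.

Run:
```python
from h import *
im=cv2.cvtColor(grab_frame("scene"),cv2.COLOR_RGB2BGR)
x,y,w,h,k=278,155,44,44,9
a=cv2.resize(im[y:y+h,x:x+w],None,fx=k,fy=k,interpolation=cv2.INTER_NEAREST);b=a.copy()
a=cv2.convertScaleAbs(cv2.resize(im[y:y+h,x:x+w],None,fx=k,fy=k,interpolation=cv2.INTER_CUBIC),alpha=1.5)
for i,q in enumerate(("pointer","index","tip_fixed","tip_moving","grip","cursor")):
    for r in mark_of("scene",q)[:2]:
        L=np.array(r["location"]);print(q,round(r["conf"],2),L.round(2))
        if i<2: cv2.circle(b,tuple(((L-[x,y]+.5)*k).astype(int)),3,(0,0,255) if i==0 else (0,255,0),-1)
cv2.imwrite("pics/s6.png",np.hstack([a,b]))
```

```text
pointer 0.69 [292.7 173.6]
pointer 0.42 [313.4 218.3]
index 0.64 [298.9 171.2]
tip_fixed 0.73 [312.6 216.6]
tip_moving 0.86 [297.  214.7]
grip 0.82 [302.  152.1]Traceback (most recent call last):
  File "<stdin>", line 7, in <module>
ValueError: it knows: ball_pen, cup_a_center, cup_b_center, cup_c_center, grip, holder, index, lab_timer, marker_black, note_pad, pocket, pointer, rest, spare_cup_center, stapler, tip_fixed, tip_moving
```

Run:
```python
from h import *
from scipy.optimize import brentq
s=get_state();P=s["eef_pos"];yaw=s["ee_rot"][2]
X=np.array([np.cos(yaw),np.sin(yaw),0]);Y=np.array([-np.sin(yaw),np.cos(yaw),0])
def W(x,y,z): return P+X*x+Y*y+np.array([0,0,z])
# solve y and z given x from pixel
def solve(px,x):
    o,d=ray("scene",px);t=((P-o)@X+x)/(d@X);Q=o+d*t-P;return np.round([Q@Y*1e3,Q[2]*1e3],1)
for i in range(4):
    print(len(grab_frame("scene")),[(q,solve(r["location"],x)) for q,x in(("pointer",.0445),("index",.0405),("tip_fixed",.0685),("tip_moving",.0685),("grip",0)) for r in mark_of("scene",q)[:1]])
im=cv2.cvtColor(grab_frame("scene"),cv2.COLOR_RGB2BGR)
x,y,w,h,k=278,155,44,44,9
a=cv2.convertScaleAbs(cv2.resize(im[y:y+h,x:x+w],None,fx=k,fy=k,interpolation=cv2.INTER_CUBIC),alpha=1.6)
b=cv2.resize(im[y:y+h,x:x+w],None,fx=k,fy=k,interpolation=cv2.INTER_NEAREST)
cv2.imwrite("pics/s6.png",np.hstack([a,b]))
```

```text
384 [('pointer', array([-10. ,   8.6])), ('index', array([-11.4,  -0.1])), ('tip_fixed', array([  6.4, -42.7])), ('tip_moving', array([-10.5, -42.2])), ('grip', array([-0.5,  1.8]))]
384 [('pointer', array([-15.2,   9.2])), ('index', array([-7.2,  5.4])), ('tip_fixed', array([  8.4, -41.7])), ('tip_moving', array([-10.7, -38. ])), ('grip', array([-1.6, -3.1]))]
384 [('pointer', array([-12.6,   9. ])), ('index', array([-6.4,  4.7])), ('tip_fixed', array([  8.6, -48.2])), ('tip_moving', array([ -6.5, -37.8])), ('grip', array([-2.1, -0.9]))]
384 [('pointer', array([-12.6,   6.9])), ('index', array([-67.9, -23.9])), ('tip_fixed', array([  6.6, -38.7])), ('tip_moving', array([ -9. , -45.2])), ('grip', array([-2.3,  4.4]))]
```

View pics/s6.png

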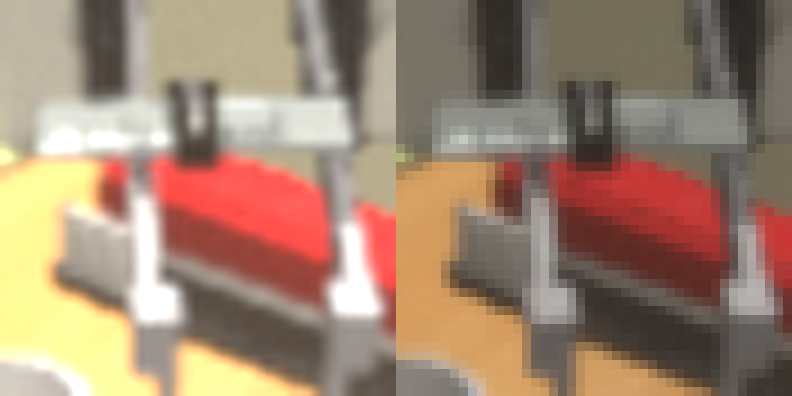

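Run:
```python
from h import *
s=get_state();P=s["eef_pos"];yaw=s["ee_rot"][2]
X=np.array([np.cos(yaw),np.sin(yaw),0]);Y=np.array([-np.sin(yaw),np.cos(yaw),0])
def solve(px,x):
    o,d=ray("scene",px);t=((P-o)@X+x)/(d@X);Q=o+d*t-P;return np.round([Q@Y*1e3,Q[2]*1e3],1)
f=lambda u,v:(u/9-.5+278,v/9-.5+155)
print("index front",solve(f(196,130),.0395),"back",solve(f(193,90),.0335),"pointer",solve(f(139,175),.0445),"arm fixed front",solve(f(345,240),.055),"arm mov front",solve(f(146,240),.055),"bar ends",solve(f(38,128),.036),solve(f(350,128),.036),"blades",solve(f(160,300),.0685),solve(f(355,300),.0685))
```

```text
index front [-7.5  6.4] back [-7.4  8.4] pointer [-15.    3.1] arm fixed front [10.3  0. ] arm mov front [-14.7   0.7] bar ends [-27.4   4.7] [12.7  3.7] blades [-13.9   1.6] [10.  1.]
```

Pointer at about column 138 and index line at about 195 in the zoomed view, so it needs roughly 6-7 mm more. I squeeze to about 0.1 rad and move nearer the camera so the two can be compared close to coincidence.

```bash
python3 -m handwheel '[{"delta_pos":[-0.4,-0.1,0.4],"dr":[0,0,-0.5]},{"delta_pos":[-0.4,-0.1,0.4],"dr":[0,0,-0.5]},{"delta_pos":[-0.4,-0.1,0.4],"dr":[0,0,-0.5]},{"delta_pos":[-0.4,-0.1,0.4],"dr":[0,0,-0.5]},{"delta_pos":[-0.4,-0.1,0.4],"dr":[0,0,0]},{"delta_pos":[0,0,0],"dr":[0,0,0]},{"delta_pos":[0,0,0],"dr":[0,0,0]},{"delta_pos":[0,0,0],"dr":[0,0,0]}]' 0.38 30
python3 - <<'E'
from h import *
s=get_state();P=s["eef_pos"];yaw=s["ee_rot"][2];print(P,yaw,s["width"],s["gripper_force"])
X=np.array([np.cos(yaw),np.sin(yaw),0])
x,y=(proj("scene",P+X*.042)-[24,22]).astype(int);w,h,k=48,40,8;print(x,y)
im=cv2.cvtColor(grab_frame("scene"),cv2.COLOR_RGB2BGR);cv2.imwrite("f7.png",im)
print([(q,np.round(r["location"],1)) for q in("pointer","index","pointer","index") for r in mark_of("scene",q)[:1]])
a=cv2.convertScaleAbs(cv2.resize(im[y:y+h,x:x+w],None,fx=k,fy=k,interpolation=cv2.INTER_CUBIC),alpha=1.6)
b=cv2.resize(im[y:y+h,x:x+w],None,fx=k,fy=k,interpolation=cv2.INTER_NEAREST)
cv2.imwrite("pics/s7.png",np.hstack([a,b]))
E
```

```text
t: 17.65
eef_pos: [0.3402, -0.3622, 0.4301]
ee_rot: [3.141, 0.0, -2.355]
force: [0.3, 0.3, -1.8]
width: 0.0273
gripper_force: 10.9
[ 0.34020739 -0.36222829  0.43009381] -2.354644845476925 0.027272098147490962 10.897756218910217
252 135
[('pointer', array([266.4, 150.9])), ('index', array([265.4, 149.9])), ('pointer', array([266.4, 150.9])), ('index', array([265.4, 149.9]))]
```

View pics/s7.png

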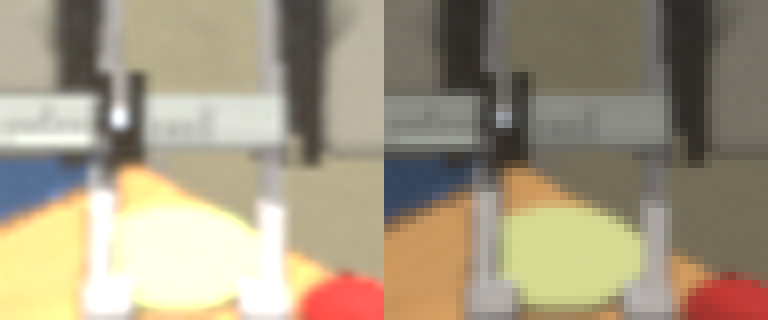

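Run:
```python
import cv2
g=cv2.cvtColor(cv2.imread("f7.png"),cv2.COLOR_BGR2GRAY)
print("     ",list(range(260,276)))
for r in range(140,168): print(r,g[r,260:276], g[r,282:290])
```

```text
[260, 261, 262, 263, 264, 265, 266, 267, 268, 269, 270, 271, 272, 273, 274, 275]
140 [ 47  44  43  48  75 103 106 105 109 109 110 109 109 109 109 108] [109 108 110 110  90  59  45  44]
141 [ 47  44  42  46  78 105 106 105 109 109 109 108 108 108 108 109] [110 109 109 110  90  57  43  44]
142 [ 49  45  44  48  87 109 106 105 108 109 109 108 107 107 108 108] [109 109 109 110  94  62  45  44]
143 [ 48  45  44  48  83 105 110 106 101 100 105 107 108 108 107 107] [109 109 108 112 108  78  48  44]
144 [ 49  46  47  44  54  69 103  98  67  60  90 107 109 108 107 107] [108 109 108 112 111  80  49  44]
145 [ 51  51  49  46  45  56 100  97  61  52  89 108 110 109 109 108] [109 110 108 112 111  81  49  44]
146 [ 80  81  79  71  56  56 101  97  63  56  95 114 117 117 116 116] [114 115 115 118 116  85  52  44]
147 [136 136 134 116  81  61 106 103  63  65 112 135 137 137 137 137] [135 135 136 136 132  99  56  45]
148 [142 142 139 115  74  68 132 124  68  66 116 138 140 141 141 140] [139 139 139 140 136 103  61  46]
149 [139 139 137 113  72  78 158 145  71  66 115 136 138 138 138 138] [140 140 141 
[... 1192 characters left out ...]
5 147 158 180 189 196 204 206 206 206 206] [110 113 142 165 168 140 112 108]
162 [161 158 146 154 171 166 164 188 205 207 207 208 209 209 209 208] [129 117 143 166 166 139 112 109]
163 [162 159 147 155 172 167 169 194 207 208 209 208 208 209 208 209] [172 137 146 167 167 138 112 108]
164 [161 159 148 156 172 162 166 195 208 209 209 209 209 208 209 208] [204 184 165 168 167 138 112 109]
165 [160 160 149 158 171 156 161 193 207 208 208 208 209 208 209 208] [208 205 181 169 167 137 113 109]
166 [162 161 150 158 171 154 159 194 208 209 209 208 208 208 208 208] [208 207 185 170 167 139 123 117]
167 [162 160 145 156 171 153 159 193 207 209 209 208 208 209 209 209] [209 207 185 173 169 151 152 140]
```

The white index line is at column 266.5, and the moving arm under the pointer at about 264.7. That leaves roughly 1.6 mm, so I squeeze a little more and re-measure numerically.

```bash
python3 -m handwheel '[{"delta_pos":[0,0,0],"dr":[0,0,0]},{"delta_pos":[0,0,0],"dr":[0,0,0]},{"delta_pos":[0,0,0],"dr":[0,0,0]},{"delta_pos":[0,0,0],"dr":[0,0,0]}]' 0.402 30
python3 - <<'E'
from h import *
s=get_state();print(s["eef_pos"],s["width"],s["gripper_force"])
D=[]
for i in range(14):
    im=grab_frame("scene")
    p=[r["location"] for r in mark_of("scene","pointer")[:1]];q=[r["location"] for r in mark_of("scene","index")[:1]]
    D.append([*(p[0] if p else (np.nan,)*2),*(q[0] if q else (np.nan,)*2)])
D=np.array(D);print(D[:,[0,2]].round(1).T.tolist(),np.nanmedian(D,0))
g=cv2.cvtColor(im,cv2.COLOR_RGB2GRAY);cv2.imwrite("f8.png",im[:,:,::-1])
for r in range(143,164): print(r,g[r,260:274])
E
```

```text
t: 18.3
eef_pos: [0.3402, -0.3624, 0.4307]
ee_rot: [-3.142, -0.0, -2.355]
force: [-0.3, 0.3, 0.2]
width: 0.0263
gripper_force: 13.3
[ 0.34024232 -0.36236837  0.43067434] 0.026340046897257784 13.306350857019424
[[269.2, 267.1, 269.0, 267.3, 268.4, 268.5, 265.6, 267.4, 266.0, 267.1, 268.8, 268.3, 267.4, 268.4], [266.1, 266.1, 260.6, 227.4, 264.8, 266.1, 264.2, 267.6, 278.3, 265.6, 266.7, 264.0, 264.3, 269.1]] [267.85 152.95 265.85 151.3 ]
143 [ 56  45  43  43  54  89 121 105  88 104 108 109 108 106]
144 [ 59  45  45  43  46  68 106  94  63  90 107 107 107 107]
145 [ 72  60  59  51  46  65 103  91  57  83 101 104 103 104]
146 [106 101 100  78  51  66 105  92  56  68  90  99  99  99]
147 [138 138 134 102  56  77 115 100  59  90 124 136 137 137]
148 [140 139 137 101  64 104 141 116  64  93 128 139 140 139]
149 [132 134 129  95  64 102 120  94  62  94 126 138 139 132]
150 [137 141 134  92  62  87  87  65  59  92 117 126 131 124]
151 [161 165 159 105  61  77  73  52  52  90 115 123 125 125]
152 [115 115 111  83  55  76  72  49  47  73  95 103 104 104]
153 [85 82 79 64 52 73 69 48 47 68 86 92 92 91]
154 [ 60  54  51  49  53  59  54  49  57  89 108 106 105 106]
155 [ 59  55  56  59  75  73  64  70  91 109 113 107 105 107]
156 [ 66  65  66  76 106  98  85 105 137 145 132 117 110 109]
157 [ 68  71  76  90 120 118 108 116 142 159 159 146 131 119]
158 [ 81  87  94 114 145 155 156 140 143 159 161 163 161 145]
159 [102 115 123 144 162 170 169 146 145 159 163 165 168 166]
160 [126 144 156 160 166 172 169 151 152 165 173 177 179 178]
161 [159 158 158 160 167 173 170 159 170 187 196 203 205 206]
162 [160 160 159 160 167 174 170 172 192 206 207 208 208 209]
163 [162 162 160 157 165 174 169 172 195 207 208 208 209 208]
```

Run:
```python
import cv2,numpy as np
f=lambda n:cv2.resize(cv2.convertScaleAbs(cv2.imread(n)[139:166,256:276],alpha=1.7),None,fx=19,fy=19,interpolation=cv2.INTER_LANCZOS4)
cv2.imwrite("pics/s8.png",np.hstack([f("f7.png"),f("f8.png")]))
```

```text
(no output)
```

View pics/s8.png

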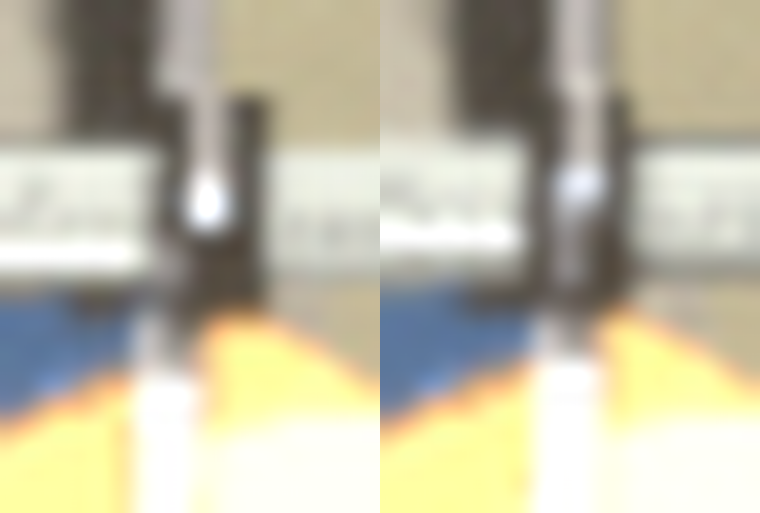

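In the right half (after the squeeze) the grey pointer is at column 190 and the line at 200, 19 px per camera pixel, so about 0.5 mm remains. I add a hair of squeeze and carry the tweezers above the added cup.

```bash
python3 -m handwheel '[{"delta_pos":[0.3,0.6,0],"dr":[0,0,8.1]},{"delta_pos":[0.37,0.68,0],"dr":[0,0,8.1]},{"delta_pos":[0.37,0.68,0],"dr":[0,0,8.1]},{"delta_pos":[0.37,0.68,0],"dr":[0,0,8.1]},{"delta_pos":[0.37,0.68,0],"dr":[0,0,8.1]},{"delta_pos":[0.37,0.68,0],"dr":[0,0,8.1]},{"delta_pos":[0.37,0.68,-0.4],"dr":[0,0,8.1]},{"delta_pos":[0.37,0.68,-0.8],"dr":[0,0,8.1]},{"delta_pos":[0.37,0.68,-0.8],"dr":[0,0,8.1]},{"delta_pos":[0.37,0.68,-0.8],"dr":[0,0,8.1]}]' 0.409 30 && python3 -m handwheel '[{"delta_pos":[0.37,0.68,-0.8],"dr":[0,0,8.1]},{"delta_pos":[0.37,0.68,-0.8],"dr":[0,0,8.1]},{"delta_pos":[0.37,0.68,-0.8],"dr":[0,0,8.1]},{"delta_pos":[0.37,0.68,-0.8],"dr":[0,0,8.1]},{"delta_pos":[0.37,0.68,-0.8],"dr":[0,0,8.1]},{"delta_pos":[0.3,0.68,-0.8],"dr":[0,0,8.1]},{"delta_pos":[0.2,0.5,-0.8],"dr":[0,0,8.1]},{"delta_pos":[0,0,-0.5],"dr":[0,0,0]},{"delta_pos":[0,0,0],"dr":[0,0,0]},{"delta_pos":[0,0,0],"dr":[0,0,0]}]'
python3 - <<'E'
from h import *
s=get_state();P=s["eef_pos"];yaw=s["ee_rot"][2];print(P,s["ee_rot"],s["width"],s["gripper_force"])
X=np.array([np.cos(yaw),np.sin(yaw),0]);Y=np.array([-np.sin(yaw),np.cos(yaw),0])
exp={"tip_fixed":P+.0685*X+.0067*Y-[0,0,.037],"tip_moving":P+.0685*X-.0047*Y-[0,0,.037],"pointer":P+.0445*X-.0069*Y+[0,0,.01],"spare_cup_center":np.array([.592,-.0137,.03])}
D={(c,k):[] for c in("scene","top") for k in exp}
for i in range(4):
  for c in("scene","top"):
    grab_frame(c)
    for k in exp:
      D[c,k]+=[r["location"] for r in mark_of(c,k) if np.hypot(*(np.array(r["location"])-proj(c,exp[k])))<12]
for a,v in D.items(): print(a,len(v),"expected",proj(a[0],exp[a[1]]).round(1),"seen",np.median(v,0).round(1) if v else None)
E
```

```text
t: 21.4
eef_pos: [0.4495, -0.1598, 0.346]
ee_rot: [-3.141, -0.0, -0.935]
force: [0.0, -1.0, -0.2]
width: 0.0263
gripper_force: 14.0
t: 22.4
eef_pos: [0.5198, -0.0235, 0.164]
ee_rot: [3.141, 0.0, 0.048]
force: [0.5, 0.2, 0.5]
width: 0.0261
gripper_force: 14.0
[ 0.51984077 -0.0234626   0.16398574] [3.14114616e+00 2.27311797e-04 4.84718820e-02] 0.026093564997839207 13.957506716251373
('scene', 'tip_fixed') 0 expected [245.  154.9] seen None
('scene', 'tip_moving') 0 expected [248.6 156.8] seen None
('scene', 'pointer') 0 expected [240.5 143.4] seen None
('scene', 'spare_cup_center') 4 expected [248.2 188.4] seen [244.3 190.4]
('top', 'tip_fixed') 0 expected [228.8 176.7] seen None
('top', 'tip_moving') 0 expected [234.3 176.5] seen None
('top', 'pointer') 0 expected [233.9 183.1] seen None
('top', 'spare_cup_center') 0 expected [232.7 184.3] seen None
```

```bash
python3 -m handwheel '[{"delta_pos":[0.13,0.18,-0.3],"dr":[0,0,0]},{"delta_pos":[0,0,-0.5],"dr":[0,0,0]},{"delta_pos":[0,0,-0.4],"dr":[0,0,0]},{"delta_pos":[0,0,0],"dr":[0,0,0]},{"delta_pos":[0,0,0],"dr":[0,0,0]}]' && python3 -m handwheel '[{"delta_pos":[0,0,-0.3],"dr":[0,0,0]},{"delta_pos":[0,0,-0.3],"dr":[0,0,0]},{"delta_pos":[0,0,-0.3],"dr":[0,0,0]},{"delta_pos":[0,0,0],"dr":[0,0,0]}]' && python3 -m handwheel '[{"delta_pos":[0,0,-0.3],"dr":[0,0,0]},{"delta_pos":[0,0,-0.3],"dr":[0,0,0]},{"delta_pos":[0,0,-0.2],"dr":[0,0,0]},{"delta_pos":[0,0,-0.2],"dr":[0,0,0]},{"delta_pos":[0,0,0],"dr":[0,0,0]},{"delta_pos":[0,0,0],"dr":[0,0,0]}]'
```

```text
t: 24.9
eef_pos: [0.5235, -0.018, 0.1273]
ee_rot: [3.141, 0.001, 0.049]
force: [0.2, -0.3, -0.4]
width: 0.0262
gripper_force: 14.0
t: 25.3
eef_pos: [0.5225, -0.0182, 0.0991]
ee_rot: [3.141, 0.003, 0.048]
force: [-0.4, -0.6, 0.2]
width: 0.0259
gripper_force: 14.0
t: 25.9
eef_pos: [0.5236, -0.018, 0.0706]
ee_rot: [3.141, 0.0, 0.049]
force: [0.5, -0.1, -0.3]
width: 0.0259
gripper_force: 14.0
```

```bash
python3 -m handwheel '[{"delta_pos":[0,0,0],"dr":[0,0,0]},{"delta_pos":[0,0,0],"dr":[0,0,0]},{"delta_pos":[0,0,0],"dr":[0,0,0]},{"delta_pos":[0,0,0],"dr":[0,0,0]},{"delta_pos":[0,0,0],"dr":[0,0,0]}]'
python3 - <<'E'
from h import *
for c in("scene","top"):
  for i in range(2):
    grab_frame(c)
    for q in("tip_fixed","tip_moving","pointer","index","spare_cup_center"): print(c,q,[(round(r["conf"],2),np.round(r["location"],0).tolist()) for r in mark_of(c,q)[:4]])
  print("expect tips",proj(c,(.592,-.0127,.034)).round(),"cups",[proj(c,p).round().tolist() for p in((.588,.036,.03),(.592,-.0137,.03),(.593,-.064,.03),(.596,-.114,.03))])
print(get_state()["force"],get_state()["moment"])
E
```

```text
t: 26.4
eef_pos: [0.5236, -0.018, 0.0708]
ee_rot: [-3.142, -0.0, 0.049]
force: [0.3, -0.3, -1.9]
width: 0.0258
gripper_force: 14.0
scene tip_fixed []
scene tip_moving []
scene pointer [(0.42, [246.0, 191.0])]
scene index []
scene spare_cup_center [(0.62, [245.0, 189.0])]
scene tip_fixed [(0.26, [279.0, 209.0])]
scene tip_moving [(0.6, [247.0, 192.0])]
scene pointer [(0.34, [256.0, 201.0])]
scene index []
scene spare_cup_center [(0.48, [246.0, 189.0]), (0.34, [284.0, 275.0])]
expect tips [248. 187.] cups [[233.0, 180.0], [248.0, 188.0], [263.0, 198.0], [279.0, 207.0]]
top tip_fixed []
top tip_moving []
top pointer []
top index []
top spare_cup_center []
top tip_fixed [(0.69, [275.0, 182.0])]
top tip_moving []
top pointer [(0.73, [268.0, 140.0]), (0.39, [273.0, 179.0])]
top index []
top spare_cup_center []
expect tips [232. 184.] cups [[211.0, 186.0], [233.0, 184.0], [254.0, 184.0], [276.0, 183.0]]
[-0.15151667  0.38104365 -0.62190123] [ 0.0102257   0.0515928  -0.03401188]
```

```bash
python3 -c "
from station import *
print(job_done())"
```

```text
the job is handed in; nothing more can be done
None
```

I handed the job in with the spare cup fully down in the empty pocket and the tweezers held tips-down in it, pointer set to the index line; with the gripper blocking both cameras there, the final tip position and pointer alignment rest on arm pose and jaw width, and the judging result was not shown.

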